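Put the honing steel back through the eyelet of its stand

ROBOT

A 6-joint arm with a two-finger parallel gripper is mounted at the origin on a cart in front of the work surface, level with it; the furniture and walls round the work are solid. World frame = base frame: x ahead of the robot, y to its left, z up, the work surface at z = 0. Lengths are in m, angles in rad, forces in N, time in s.
With the tool pointing down it reaches from about 0.3 to 0.875 m from the base axis. Payload 6.4 kg.
Tool frame: the origin (TCP) lies midway between the tips of the shut fingers; the grasp point (between the pads) lies 19 mm behind it; z points along the fingers, y is the line along which they close (so a half turn about z gives the same grasp; the last joint's range is limited). The gripper opens to 85 mm and grips with 20 to 120 N. Pads are 22 mm wide; open, the fingers measure 114 mm over their backs; the gripper's body (76 mm by 85 mm) begins 54 mm behind the grasp point. The pads swing forward as they close: fully open they stand 13 mm farther back than shut.
Start: joints at [-1.364, 0.181, 1.607, -0, 1.354, -0.206], TCP at [0.231, -0.527, 0.196] pointing down, gripper open.
Joint ranges: [-2.99, 2.99], [-0.89, 2.07], [0.3, 2.58], [-1.14, 4.28], [0, 2.63], [-3.12, 3.12]. Speed limits (rad/s): [2.57, 2.57, 3.01, 3.14, 3.14, 3.14].

INTERFACE

Orientations are given as a unit quaternion [x, y, z, w].
In Python, from cell import manip, vision gives the robot as it stands.
- The arm moves only by the tool send_rows, never from a script. Its argument "plan" is a list of rows, each a list of 3 entries, a list of its own where there are three numbers: the shift along the tool's x, y, z in mm, then the turn about the tool's z in rad, then the closure, from 0 (fully open) to 1 (shut). In form: [[[dx, dy, dz], yaw, fingers], ...]. A call has 1 to 12 rows; each row is the pose to reach, as a shift and turn from the pose commanded when the call began, along the tool's axes at that moment; what a row does not reach only later rows make up. A row lasts 1/10 s, in which the tool goes at most 50 mm and 8.59 degrees, less where a joint would pass 70% of its speed; a pose out of reach is approached as far as the arm can. A call with a gripper value outside its range is refused whole. The fingers move at their own pace and stop on an object; the grip force is fixed at half the most. Time passes only in rows, so rows that repeat a pose let the fingers close. It gives the time, the measured TCP pose, the force, the opening and the grip force at its end, in the units of the state.
- manip.get_state(): the state, without advancing time (a new reading comes with each control period).
- vision.grab_frame(name): name is "scene" or "top" or "wrist"; returns a dict with "color" (384x512x3 uint8, red, green, blue), "depth" (384x512 float32, m along the optical axis (not along the pixel's ray), 0 where there is no reading), "mtx" (3x3 intrinsics, pixels), "rvec" (rotation vector, rad) and "tvec" (3), from world to camera coordinates, as OpenCV has them. Camera axes: x right, y down, z forward; pixel columns grow to the right and rows downward; lengths in m; the calibration is good to about 2 mm. The wrist camera is an equidistant fisheye: a pixel r from the principal point sees the ray r / f radians off the axis. A picture is of the moment at which its call begins.
- manip.hand_in(): hands the job in; it is judged then, once.
The state is a dict: "t": time; "qpos": joint angles; "qd": joint speeds; "tau": joint torques, N m; "ee_pos": TCP position; "eef_rot": TCP orientation; "force": force on the tool from outside, world axes, zero at the start; "moment": the same for the moment, N m; "gripper_width": opening from 0.0 (shut) to 1.0 (fully open); "grasp_force": force on a finger pad.
Only numpy, scipy, OpenCV 4.12 (cv2) and the standard library are available. Lean on these libraries where they do the work, as an engineer would, in place of code of your own. Each camera call takes 0.05 s, during which the arm holds its last target. There are 200 camera calls.

TASK

The carving tools have drained. Take the honing steel (black handle, single round rod) out of the wooden drainer and lower its rod through the eyelet of the metal stand until its guard rests flat on the ring and it stands upright, then let go. Leave the wooden-handled carving fork in the drainer.

Things in the scene. Friction and masses are not known exactly. Their poses are not given: they have to be found in the camera images.
- steel_grip (a point): Honing steel to move, upright, rod down. Point: on its axis, half-way up the black handle (26 mm dia; 44 mm below to 45 mm above). Flat round steel guard, 54 mm dia, 6 mm thick, underside 50 mm below the point; under it a straight rod, 10 mm dia, tapered tip 150 mm below the point. z up along the handle. About 0.18 kg. Hangs by its guard in a drainer well.
- eyelet (a point): Centre of the eyelet at the top face of its ring: level steel ring, hole 30 mm dia, outside 42, 10 mm thick, top 122 mm above the table. z up. Fixed metal stand: along +x a 10 mm thick arm leads to a post 70 mm from the hole's centre; no part is higher than the ring. Clear below, down to a dark round base 12 mm thick; the rod's tip ends 22 mm above the table.
- fork_grip (a point): Carving fork, to be left alone, hanging in the drainer's other well. Same shape of handle and guard as the honing steel, but the handle is brown wood and two thin prongs run down. Point: on its axis, half-way up the handle; 50 mm above the guard's underside.
- drainer: Wooden drainer, a fixed bench 190 mm (x) by 80 mm (y), top 116 mm above the table, with two 31 mm dia wells 55 mm either side of its centre along x, one for each tool. Origin: centre of its underside, on the table; z up.
Things that resemble listed ones, but are neither listed nor needed, are in the scene too. Leave any red or yellow look-alike of the part that bears eyelet alone.

How it is judged:
At the end, for the whole second after the job is handed in: The honing steel's rod is through the eyelet with its guard down on the ring: handle centre within 20 mm of the eyelet's axis and 45 to 54 mm above the ring's top, upright within 10 degrees, at rest; the carving fork is within 30 mm of where it was (horizontal distance between steel_grip and eyelet below 0.02 m and z of steel_grip in the frame of eyelet between 0.045 and 0.054 m and angle between steel_grip's own z axis and vertical below 0.17 rad and linear speed of honing_steel below 0.02 m/s and distance of fork_grip from where it was at the start of the episode below 0.03 m); the robot touches nothing.
It fails at once if the carving fork is taken out of the drainer or moved by more than 50 mm (distance of fork_grip from where it was at the start of the episode above 0.05 m).
It also fails if it takes over 38 s, if anything falls off the work surface, if the arm or the gripper's body presses on something with over 40 N, if the wrist force passes 120 N, or if a joint passes its speed limit or range.

## Working session

There is one attempt and no reset: what is moved stays moved. The work goes in short steps, Python scripts to look and compute and a tool call to move; the robot and the scene stay as the last step left them, time stands still between calls to the robot, and variables do not carry over. Pictures are saved under pics/ and viewed, at most 10 in all, crops included, and the job is handed in when it is done.

Besides the shell and the picture viewer there is one more tool, called after "Call:" as name(argument=value, ...) on one line, values as JSON. send_rows: Moves the arm, as the interface text tells. Its arguments: {"type":"object","properties":{"plan":{"type":"array","items":{"type":"array"}}},"required":["plan"]}

```bash
mkdir -p pics
cat > h.py <<'E'
import numpy as np, cv2
from cell import manip, vision
def grab(n):
    f=vision.grab_frame(n); f['R']=cv2.Rodrigues(np.array(f['rvec'],float))[0]; f['t']=np.array(f['tvec'],float).ravel(); f['K']=np.array(f['mtx'],float); return f
def cloud(f):
    # world points from depth (pinhole cams)
    d=f['depth'];v,u=np.mgrid[:d.shape[0],:d.shape[1]];K=f['K']
    c=np.stack([(u-K[0,2])/K[0,0]*d,(v-K[1,2])/K[1,1]*d,d],-1)
    return (c-f['t'])@f['R']
def ray(f,u,v,z):
    K=f['K'];c=np.array([(u-K[0,2])/K[0,0],(v-K[1,2])/K[1,1],1.]);o=-f['R'].T@f['t'];d=f['R'].T@c
    return o+d*(z-o[2])/d[2]
E
python3 - <<'E'
from h import *
a=grab('scene');b=grab('top')
for f in(a,b): print(f['K'].round(1).tolist(),(-f['R'].T@f['t']).round(3))
import pickle;pickle.dump((a,b),open('f0.pkl','wb'))
im=np.vstack([a['color'],b['color']])[:,:,::-1]
cv2.imwrite('pics/a.png',cv2.resize(a['color'][:,:,::-1],(800,600)));cv2.imwrite('pics/b.png',cv2.resize(b['color'][:,:,::-1],(800,600)))
s=manip.get_state();print(s)
E
```

```text
[[409.3, 0.0, 261.0], [0.0, 409.3, 187.5], [0.0, 0.0, 1.0]] [0.068 0.779 0.478]
[[355.3, 0.0, 247.4], [0.0, 355.3, 193.0], [0.0, 0.0, 1.0]] [0.374 0.077 1.092]
{'t': 0.1, 'qpos': array([-1.36436941e+00,  1.81453510e-01,  1.60791250e+00, -4.02656895e-05,
        1.35380345e+00, -2.06364917e-01]), 'qd': array([-0.00048214, -0.00091626, -0.00218407, -0.00032103, -0.00096155,
        0.00030166]), 'tau': array([ 3.43582315e-04, -4.45874476e+01, -3.52240062e+01, -2.64257915e-04,
        4.15692368e-03, -7.64932736e-06]), 'ee_pos': array([ 0.23052413, -0.52616035,  0.19517956]), 'eef_rot': array([ 9.78774673e-01,  2.04937840e-01, -1.96817300e-05, -7.88402008e-04]), 'force': array([-0.59618895, -0.70176928,  0.55437636]), 'moment': array([-3.19180048e-02, -6.52423779e-06,  3.99148697e-02]), 'grasp_force': 0.0, 'gripper_width': 1.0001879531827407}
```

View pics/a.png

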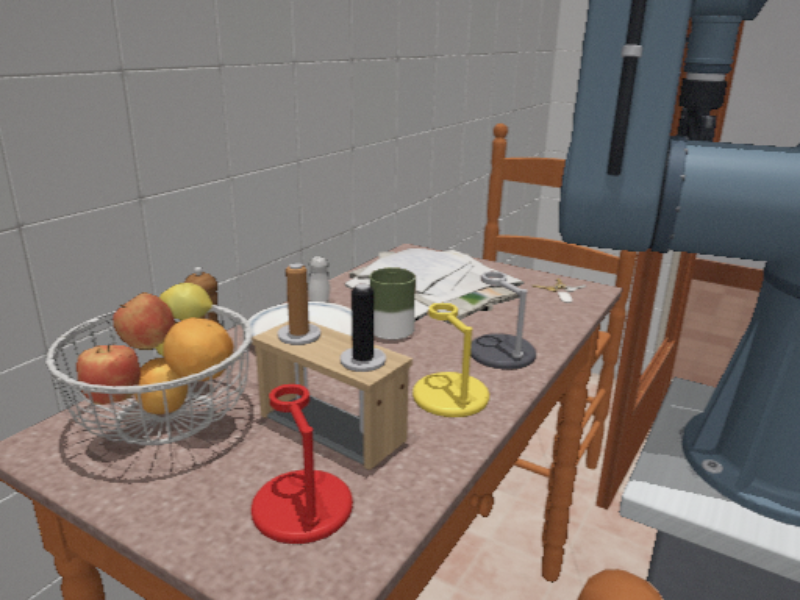

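View pics/b.png

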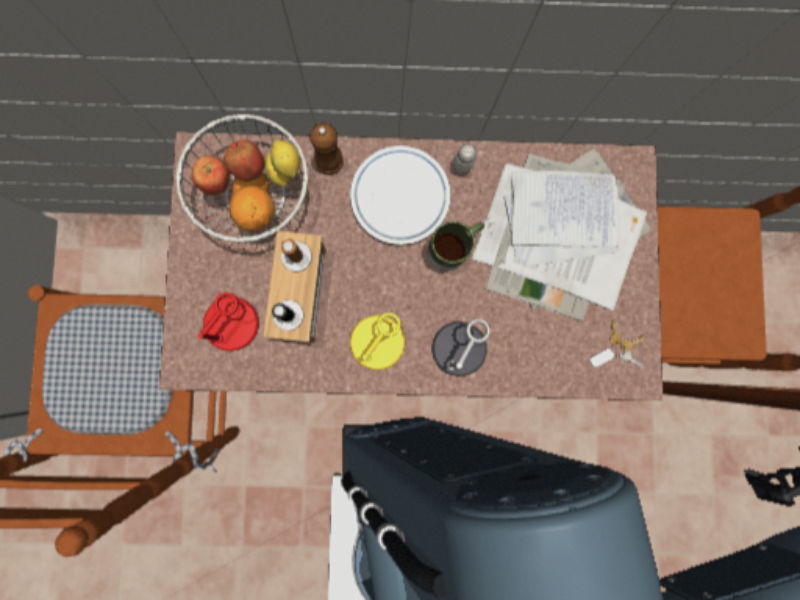

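The scene view shows the black-handled steel at (363,320), with the wooden fork at (298,300) in the other well. In the top view the steel is at (285,313), the grey eyelet ring at (478,330), its post at (455,365), and the yellow and red decoys are to its left.

Run:
```python
from h import *
import pickle
a,b=pickle.load(open('f0.pkl','rb'))
P=cloud(b);s=.64
def box(u0,v0,u1,v1):
    m=np.zeros(P.shape[:2],bool);m[int(v0*s):int(v1*s),int(u0*s):int(u1*s)]=1;return m
hsv=cv2.cvtColor(b['color'],cv2.COLOR_RGB2HSV)
def ext(n,m):
    p=P[m];v,u=np.nonzero(m);print(n,m.sum(),'mean',p.mean(0).round(4),'min',p.min(0).round(4),'max',p.max(0).round(4))
Z=P[...,2]
m=box(455,310,500,350)&(Z>.1)&(Z<.14);ext('ring+arm',m)
v,u=np.nonzero(m)
c=b['color'][int(305*s):int(355*s),int(450*s):int(505*s)]
def circ(n,m,z):
    cs,_=cv2.findContours(m.astype(np.uint8),cv2.RETR_CCOMP,cv2.CHAIN_APPROX_NONE)
    for k in cs:
        if len(k)>8:
            (x,y),r=cv2.minEnclosingCircle(k); print(n,x/s,y/s,r,'->',ray(b,x,y,z).round(4),'d',2*r/b['K'][0,0]*(1.092-z))
circ('ring',m,.122)
m=box(430,305,515,395)&(Z>.1)&(Z<.14);ext('full',m); circ('full',m,.122)
for n,bx in(('steel',(260,290,315,340)),('fork',(265,230,325,280))):
    M=box(*bx); ext(n+' top',M&(Z>.195)); ext(n+' guard',M&(Z>.117)&(Z<.14)&(hsv[...,1]<60))
    circ(n+' guard',M&(hsv[...,1]<50)&(hsv[...,2]>90),.122); circ(n+'top',M&(Z>.2),.211)
bz=box(262,225,330,345)&(Z>.1)&(Z<.125);ext('drainer',bz)
v,u=np.nonzero(bz);print(cv2.minAreaRect(P[bz][:,:2].astype(np.float32)))
# scene view: handle cloud
Q=cloud(a);h=cv2.cvtColor(a['color'],cv2.COLOR_RGB2HSV)
m=np.zeros(h.shape[:2],bool);m[int(275*s):int(365*s),int(345*s):int(380*s)]=1;m&=(h[...,2]<70)&(Q[...,2]>.13)&(Q[...,2]<.23)
q=Q[m];print('scene handle',m.sum(),np.median(q,0),q.min(0),q.max(0))
for z0 in(.14,.16,.18,.2):
    k=q[abs(q[:,2]-z0)<.01];print(z0,k.mean(0).round(4))
```

```text
ring+arm 121 mean [ 0.4247 -0.0951  0.1208] min [ 0.3964 -0.1186  0.113 ] max [ 0.4491 -0.0749  0.1254]
ring 473.4375 333.59375 11.236202239990234 -> [ 0.4226 -0.0907  0.122 ] d 0.06135317736956221
ring 476.8229007720947 329.42707538604736 6.222824573516846 -> [ 0.4301 -0.0966  0.122 ] d 0.03397856781536367
full 168 mean [ 0.4122 -0.0882  0.1204] min [ 0.3662 -0.1186  0.1045] max [ 0.4491 -0.0603  0.1254]
full 469.53125 342.1875 17.241039276123047 -> [ 0.4075 -0.084   0.122 ] d 0.09414146507427808
full 476.8229007720947 329.42707538604736 6.222824573516846 -> [ 0.4301 -0.0966  0.122 ] d 0.03397856781536367
steel top 96 mean [0.4422 0.2209 0.2818] min [0.3736 0.0766 0.1954] max [0.4597 0.2469 1.0919]
steel guard 185 mean [0.4456 0.2301 0.1228] min [0.4219 0.2102 0.1175] max [0.4738 0.26   0.1391]
steel guard 312.5 328.125 5.000100135803223 -> [0.4255 0.1908 0.122 ] d 0.027302110085353343
steel guard 287.19897270202637 314.5713806152344 9.812373161315918 -> [0.4481 0.2358 0.122 ] d 0.053578625422024316
steel guard 284.2946767807007 313.7193441390991 7.054915428161621 -> [0.4495 0.2409 
[... 563 characters left out ...]
16 2.900104284286499 -> [0.5707 0.2403 0.122 ] d 0.01583547614609431
fork guard 270.3125 233.59375 4.717090606689453 -> [0.5913 0.2716 0.122 ] d 0.025756789569921924
forktop 288.7500047683716 245.3125 5.20009708404541 -> [0.553  0.2233 0.211 ] d 0.025788918964682182
drainer 1756 mean [0.5026 0.2293 0.1173] min [0.406  0.1831 0.1044] max [0.6107 0.2913 0.125 ]
((0.5090267658233643, 0.2441636174917221), (0.11000063270330429, 0.20081189274787903), 85.28083801269531)
scene handle 566 [0.4392477  0.24473721 0.17372385] [0.43111067 0.22567252 0.13009677] [0.45694922 0.24992075 0.20908714]
0.14 [0.4402 0.2439 0.1403]
0.16 [0.4402 0.2437 0.1602]
0.18 [0.4407 0.2436 0.1803]
0.2 [0.4407 0.2423 0.2002]
```

Call:
send_rows(plan=[[[0, 0, -75], 0, 0], [[0, 0, -75], 0, 0], [[505, -610, -75], 0.413, 0], [[505, -610, -75], 0.413, 0], [[505, -610, -75], 0.413, 0], [[505, -610, -75], 0.413, 0], [[505, -610, -75], 0.413, 0], [[505, -610, -75], 0.413, 0], [[505, -610, -75], 0.413, 0], [[505, -610, -75], 0.413, 0], [[505, -610, -75], 0.413, 0], [[505, -610, -75], 0.413, 0]])

```text
t: 1.3
ee_pos: [0.3681, -0.044, 0.271]
eef_rot: [1.0, -0.0, 0.0, 0.0]
force: [1.3, -0.3, 0.2]
gripper_width: 1.001
grasp_force: 0.0
```

Call:
send_rows(plan=[[[65, -235, 0], 0, 0], [[65, -235, 0], 0, 0], [[65, -235, 0], 0, 0], [[65, -235, 0], 0, 0], [[65, -235, 0], 0, 0], [[65, -235, 0], 0, 0], [[65, -235, 0], 0, 0], [[65, -235, 0], 0, 0]])

```text
t: 2.1
ee_pos: [0.433, 0.1883, 0.2706]
eef_rot: [1.0, -0.0, -0.0, 0.0]
force: [-0.0, -0.1, 0.0]
gripper_width: 1.001
grasp_force: 0.0
```

Run:
```python
from h import *
s=manip.get_state();print(s['ee_pos'],s['eef_rot'],s['qpos'])
w=grab('wrist');print(w['K'],(-w['R'].T@w['t']),w['R'])
import pickle;pickle.dump(w,open('w1.pkl','wb'))
cv2.imwrite('pics/w1.png',w['color'][:,:,::-1])
```

```text
[0.43295944 0.18830011 0.27062957] [ 9.99999837e-01 -3.06791606e-04 -4.03515461e-04  2.61418934e-04] [ 1.58369635e-01 -1.12164416e-01  1.75836744e+00 -3.89831606e-04
  1.49626914e+00  1.72980874e+00]
[[297.31863964   0.         257.64092144]
 [  0.         297.31863964 198.08147279]
 [  0.           0.           1.        ]] [0.50032877 0.18915822 0.44812511] [[-4.87003971e-04 -9.99999654e-01  6.74850945e-04]
 [-9.63559585e-01  6.49775473e-04  2.67493000e-01]
 [-2.67493345e-01 -5.19988943e-04 -9.63559567e-01]]
```

View pics/w1.png

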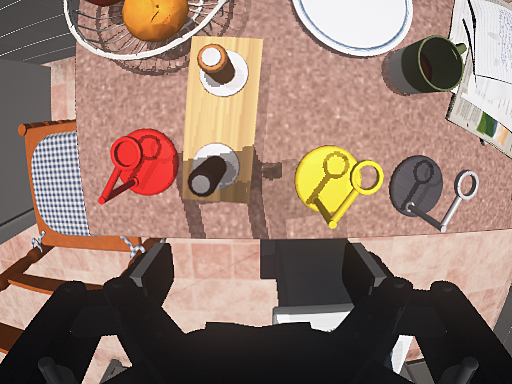

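The wrist view shows the steel's guard at about (215,168), its handle end at (203,185), the eyelet ring at (467,186) and the fork at (215,62).

```bash
cat >> h.py <<'E'
def rayf(f,u,v,z):
    K=f['K'];x=(u-K[0,2])/K[0,0];y=(v-K[1,2])/K[1,1];r=np.hypot(x,y)
    c=np.array([x/r*np.sin(r),y/r*np.sin(r),np.cos(r)]);o=-f['R'].T@f['t'];d=f['R'].T@c
    return o+d*(z-o[2])/d[2]
def fitcirc(p):
    A=np.c_[2*p[:,:2],np.ones(len(p))];x=np.linalg.lstsq(A,(p[:,:2]**2).sum(1),rcond=None)[0]
    return x[:2],np.sqrt(x[2]+x[:2]@x[:2])
def blob(f,bx,fn,z,big=True):
    # contours in the box, rays to plane z, hull circle
    hsv=cv2.cvtColor(f['color'],cv2.COLOR_RGB2HSV);u0,v0,u1,v1=bx
    m=np.zeros(hsv.shape[:2],np.uint8);m[v0:v1,u0:u1]=fn(hsv[...,0],hsv[...,1],hsv[...,2])[v0:v1,u0:u1]
    cs,_=cv2.findContours(m,cv2.RETR_CCOMP,cv2.CHAIN_APPROX_NONE)
    for k in cs:
        if len(k)>15:
            k=k[:,0];p=np.array([rayf(f,u,v,z) for u,v in k]);c,r=fitcirc(p)
            for _ in range(8):
                e=abs(np.hypot(*(p[:,:2]-c).T)-r);g=e<max(.0015,np.median(e)*1.5);c,r=fitcirc(p[g])
            print(len(k),k.min(0),k.max(0),'c',c.round(4),'d',2*r,'in',g.sum())
E
python3 - <<'E'
from h import *
import pickle
w=pickle.load(open('w1.pkl','rb'))
lt=lambda H,S,V:(S<45)&(V>110)
print('guard');blob(w,(185,135,250,200),lt,.122)
print('fork');blob(w,(190,40,255,105),lt,.122)
print('ring');blob(w,(448,165,490,235),lambda H,S,V:(S<50)&(V>110),.122)
print('top');blob(w,(180,150,225,200),lambda H,S,V:(V<80),.211)
E
```

```text
guard
50 [192 175] [209 192] c [0.4267 0.2542] d 0.020060983628087656 in 50
165 [193 143] [238 189] c [0.4474 0.2363] d 0.050991639233992116 in 105
fork
163 [200  50] [247  96] c [0.5508 0.226 ] d 0.051741164577882005 in 105
51 [201  47] [220  65] c [0.5699 0.24  ] d 0.02003034716827234 in 51
ring
69 [456 232] [489 234] c [ 0.2972 -0.1212] d 0.12396014322889659 in 43
119 [448 170] [478 222] c [ 0.4138 -0.0901] d 0.0603041265595131 in 77
55 [460 174] [476 196] c [ 0.428  -0.0968] d 0.031008395372851962 in 55
top
105 [188 156] [224 196] c [0.4546 0.232 ] d 0.03494878123321566 in 63
55 [191 174] [210 194] c [0.4468 0.2364] d 0.016488649056844863 in 55
```

Call:
send_rows(plan=[[[14, -48, 0], 0, 0], [[14, -48, 0], 0, 0], [[14, -48, 0], 0, 0], [[14, -48, 30], 0, 0], [[14, -48, 60], 0, 0], [[14, -48, 90], 0, 0], [[14, -48, 116], 0, 0], [[14, -48, 116], 0, 0], [[14, -48, 116], 0, 0]])

```text
t: 3.05
ee_pos: [0.4475, 0.2359, 0.1557]
eef_rot: [1.0, -0.001, -0.0, 0.0]
force: [0.3, -0.4, 0.4]
gripper_width: 1.001
grasp_force: 0.0
```

Call:
send_rows(plan=[[[0, 0, 0], 0, 0.4], [[0, 0, 0], 0, 0.6], [[0, 0, 0], 0, 0.9], [[0, 0, 0], 0, 0.9], [[0, 0, 0], 0, 0.9], [[0, 0, 0], 0, 0.9], [[0, 0, 0], 0, 0.9], [[0, 0, 0], 0, 0.9]])

```text
t: 3.85
ee_pos: [0.4479, 0.237, 0.1559]
eef_rot: [1.0, -0.0, 0.001, 0.0]
force: [-0.2, -2.8, 6.1]
gripper_width: 0.273
grasp_force: 58.9
```

Call:
send_rows(plan=[[[0, 0, -15], 0, 0.9], [[0, 0, -35], 0, 0.9], [[0, 0, -60], 0, 0.9], [[0, 0, -85], 0, 0.9], [[0, 0, -110], 0, 0.9], [[0, 0, -135], 0, 0.9], [[0, 0, -155], 0, 0.9], [[0, 0, -155], 0, 0.9], [[0, 0, -155], 0, 0.9]])

```text
t: 4.75
ee_pos: [0.447, 0.237, 0.3091]
eef_rot: [1.0, -0.0, -0.0, 0.0]
force: [-0.5, 0.1, -1.9]
gripper_width: 0.274
grasp_force: 59.2
```

Call:
send_rows(plan=[[[0, 25, 0], 0, 0.9], [[-5, 55, 0], 0, 0.9], [[-5, 90, 0], 0, 0.9], [[-10, 125, 0], 0, 0.9], [[-10, 160, 0], 0, 0.9], [[-15, 195, 0], 0, 0.9], [[-18, 230, 0], 0, 0.9], [[-18, 265, 0], 0, 0.9], [[-18, 295, 0], 0, 0.9], [[-18, 320, 0], 0, 0.9], [[-18, 333, 0], 0, 0.9], [[-18, 333, 0], 0, 0.9]])

```text
t: 5.95
ee_pos: [0.4286, -0.0968, 0.3084]
eef_rot: [1.0, -0.001, -0.001, -0.001]
force: [-0.0, -0.4, -1.4]
gripper_width: 0.277
grasp_force: 59.4
```

Run:
```python
from h import *
s=manip.get_state();print(s['ee_pos'],s['eef_rot'],s['force'],s['moment'],s['gripper_width'])
w=grab('wrist');a=grab('scene')
import pickle;pickle.dump((w,a),open('w2.pkl','wb'))
cv2.imwrite('pics/w2.png',w['color'][:,:,::-1])
cv2.imwrite('pics/a2.png',cv2.resize(a['color'][80:260,220:400,::-1],(600,600)))
```

```text
[ 0.42863132 -0.09675627  0.30844365] [ 9.99998211e-01 -1.29871230e-03 -1.20550899e-03 -6.61496088e-04] [-0.0102001  -0.41087476 -1.41977658] [ 0.04678065 -0.05365991 -0.00505618] 0.2772943369839869
```

View pics/w2.png

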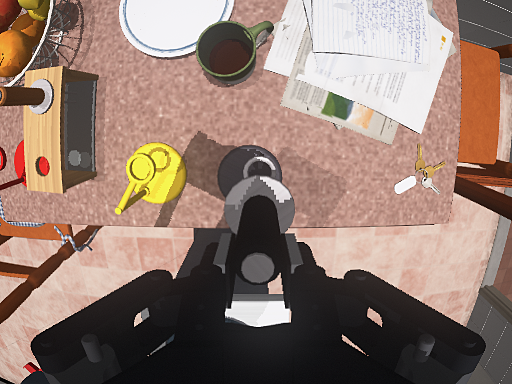

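View pics/a2.png

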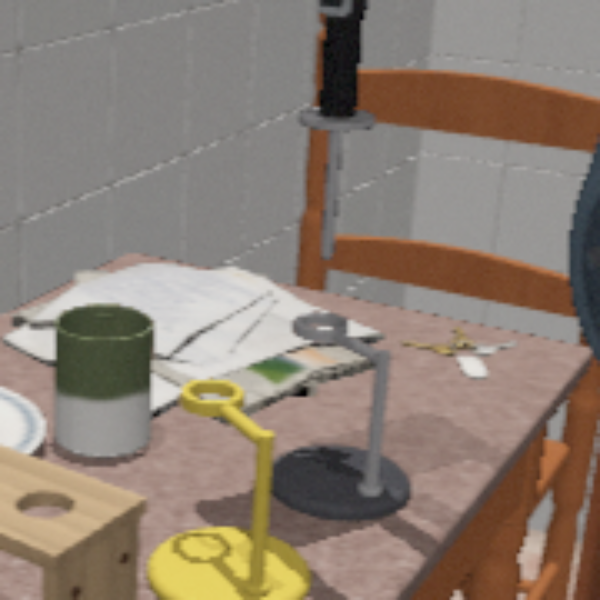

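The steel hangs over the grey stand: in the scene crop the guard is at (337,120), the rod tip at (328,257) and the ring at (321,327). The drainer well is empty. Next I check tilt and offset.

Run:
```python
from h import *
import pickle
w,a=pickle.load(open('w2.pkl','rb'))
x,y=.4287,-.0968
pts=np.array([[x,y,.364],[x,y,.272],[x,y,.169],[.4285,-.0967,.122]])
uv=cv2.projectPoints(pts,np.array(a['rvec'],float),np.array(a['tvec'],float),a['K'],None)[0][:,0]
print('expected crop px (top,guard,tip,ring):',((uv-[220,80])*600/180).round(1).tolist())
g=cv2.cvtColor(a['color'],cv2.COLOR_RGB2HSV)
# rod axis per row: dark/light rod vs background via depth
Q=cloud(a);m=np.zeros(g.shape[:2],bool);m[85:160,300:340]=1
m&=(abs(Q[...,1]-y)<.04)&(abs(Q[...,0]-x)<.05)
for z0,z1 in((.16,.18),(.18,.2),(.2,.22),(.22,.24),(.24,.265),(.265,.28),(.29,.32)):
    k=m&(Q[...,2]>z0)&(Q[...,2]<z1)
    if k.sum(): v,u=np.nonzero(k);print(z0,k.sum(),np.median(Q[k],0).round(4),((np.array([u.mean(),v.mean()])-[220,80])*3.333).round(1), )
print('guard');blob(w,(215,170,305,240),lambda H,S,V:(S<45)&(V>110),.2745)
print('cap');blob(w,(235,245,285,290),lambda H,S,V:(S<60)&(V>85),.364)
```

```text
expected crop px (top,guard,tip,ring): [[344.5, -19.1], [333.7, 117.5], [322.5, 258.9], [317.9, 319.8]]
0.16 13 [ 0.4253 -0.0954  0.1763] [327.4 251.5]
0.18 33 [ 0.4243 -0.0944  0.1901] [328.4 232.1]
0.2 34 [ 0.4241 -0.0942  0.2093] [330.8 205.4]
0.22 34 [ 0.4252 -0.0952  0.2307] [331.7 177.5]
0.24 44 [ 0.4246 -0.0949  0.2525] [335.  146.7]
0.265 130 [ 0.4195 -0.0849  0.2749] [336.8 118. ]
0.29 149 [ 0.4223 -0.0875  0.3053] [340.2  72.1]
guard
18 [295 238] [304 239] c [ 0.4057 -0.1284] d 0.004948081828382709 in 14
19 [262 194] [271 197] c [ 0.4364 -0.1015] d 0.008081280888894529 in 19
37 [248 180] [262 191] c [ 0.4454 -0.0957] d 0.008565456296382704 in 25
88 [260 176] [291 202] c [ 0.442 -0.107] d 0.022205952539154427 in 60
108 [225 176] [258 209] c [ 0.4396 -0.0858] d 0.02408346616192225 in 69
20 [243 170] [247 177] c [ 0.456  -0.0869] d 0.0042278237465624615 in 20
cap
54 [267 273] [282 289] c [ 0.4204 -0.1042] d 0.007686836432233709 in 45
85 [242 254] [273 282] c [ 0.4283 -0.0959] d 0.014521539918724506 in 85
```

Rod is vertical and centred over the ring to within a couple of mm (same small pixel offset for both). Descend.

Call:
send_rows(plan=[[[0, 0, 15], 0, 0.9], [[0, 0, 30], 0, 0.9], [[0, 0, 45], 0, 0.9], [[0, 0, 60], 0, 0.9], [[0, 0, 75], 0, 0.9], [[0, 0, 90], 0, 0.9], [[0, 0, 105], 0, 0.9], [[0, 0, 118], 0, 0.9], [[0, 0, 130], 0, 0.9], [[0, 0, 138], 0, 0.9], [[0, 0, 142], 0, 0.9], [[0, 0, 142], 0, 0.9]])

```text
t: 7.25
ee_pos: [0.4291, -0.0958, 0.1676]
eef_rot: [1.0, -0.0, -0.0, -0.0]
force: [-0.5, -0.6, -1.5]
gripper_width: 0.274
grasp_force: 59.3
```

Run:
```python
from h import *
s=manip.get_state();print(s['ee_pos'],s['force'],s['moment'],s['gripper_width'])
a=grab('scene')
cv2.imwrite('pics/a3.png',cv2.resize(a['color'][80:260,220:400,::-1],(600,600)))
```

```text
[ 0.42908093 -0.09583201  0.16763005] [-0.49137677 -0.56849611 -1.54893315] [-0.04836188 -0.05018245  0.03235554] 0.2744614998495175
```

View pics/a3.png

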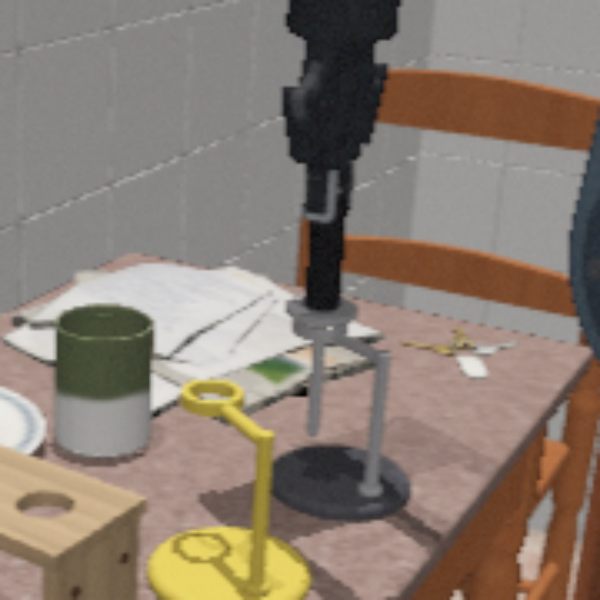

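The rod is through the ring: guard at (322,312) just above the ring at (322,325), tip at (313,432). I lower the last millimetres slowly.

Call:
send_rows(plan=[[[0, 0, 1], 0, 0.9], [[0, 0, 2], 0, 0.9], [[0, 0, 3], 0, 0.9], [[0, 0, 4], 0, 0.9], [[0, 0, 4], 0, 0.9], [[0, 0, 4], 0, 0.9]])

```text
t: 7.9
ee_pos: [0.4292, -0.096, 0.164]
eef_rot: [1.0, -0.0, 0.0, 0.0]
force: [-0.1, 0.8, -1.7]
gripper_width: 0.273
grasp_force: 59.3
```

Call:
send_rows(plan=[[[0, 0, 0.5], 0, 0.9], [[0, 0, 1], 0, 0.9], [[0, 0, 1], 0, 0.9], [[0, 0, 1], 0, 0.9]])

```text
t: 8.3
ee_pos: [0.4292, -0.096, 0.163]
eef_rot: [1.0, -0.0, -0.0, -0.0]
force: [0.1, -0.3, -2.1]
gripper_width: 0.275
grasp_force: 59.3
```

Call:
send_rows(plan=[[[0, 0, 0.5], 0, 0.9], [[0, 0, 1], 0, 0.9], [[0, 0, 1], 0, 0.9], [[0, 0, 1], 0, 0.9]])

```text
t: 8.7
ee_pos: [0.4292, -0.096, 0.162]
eef_rot: [1.0, -0.0, -0.0, -0.0]
force: [-0.1, 0.4, -1.6]
gripper_width: 0.275
grasp_force: 59.4
```

Call:
send_rows(plan=[[[0, 0, 0.5], 0, 0.9], [[0, 0, 1], 0, 0.9], [[0, 0, 1], 0, 0.9], [[0, 0, 1], 0, 0.9]])

```text
t: 9.1
ee_pos: [0.4297, -0.0963, 0.1618]
eef_rot: [1.0, -0.0, 0.001, 0.0]
force: [0.0, 0.7, 6.6]
gripper_width: 0.275
grasp_force: 60.0
```

Call:
send_rows(plan=[[[0, 0, 0.5], 0, 0.9], [[0, 0, 1], 0, 0.9], [[0, 0, 1], 0, 0.9], [[0, 0, 1], 0, 0.9]])

```text
t: 9.5
ee_pos: [0.4302, -0.0965, 0.1618]
eef_rot: [1.0, -0.0, 0.001, 0.001]
force: [-3.2, 1.8, 11.4]
gripper_width: 0.273
grasp_force: 60.7
```

Call:
send_rows(plan=[[[0, 0, -1], 0, 0.9], [[0, 0, -1], 0, 0.7], [[0, 0, -1], 0, 0.6], [[0, 0, -1], 0, 0.4], [[0, 0, -1], 0, 0.2], [[0, 0, -1], 0, 0], [[0, 0, -1], 0, 0], [[0, 0, -1], 0, 0], [[0, 0, -1], 0, 0], [[0, 0, -1], 0, 0]])

```text
t: 10.5
ee_pos: [0.4292, -0.096, 0.161]
eef_rot: [1.0, -0.0, -0.0, 0.0]
force: [0.4, -0.1, 0.3]
gripper_width: 1.0
grasp_force: 0.0
```

Call:
send_rows(plan=[[[0, 0, -10], 0, 0], [[0, 0, -25], 0, 0], [[0, 0, -45], 0, 0], [[0, 0, -70], 0, 0], [[0, 0, -95], 0, 0], [[0, 0, -120], 0, 0], [[0, 0, -140], 0, 0], [[0, 0, -140], 0, 0], [[0, 0, -140], 0, 0], [[0, 0, -140], 0, 0]])

```text
t: 11.5
ee_pos: [0.4286, -0.0957, 0.2998]
eef_rot: [1.0, -0.0, -0.001, -0.0]
force: [-0.2, 0.7, -0.1]
gripper_width: 0.998
grasp_force: 0.0
```

Run:
```python
from h import *
s=manip.get_state();print(s['t'],s['ee_pos'],s['force'],s['gripper_width'])
a=grab('scene')
cv2.imwrite('pics/a4.png',cv2.resize(a['color'][80:320,140:400,::-1],(650,600)))
```

```text
11.5 [ 0.42863453 -0.09570463  0.29981795] [-0.19895901  0.74956531 -0.05429027] 0.9982199581220622
```

View pics/a4.png

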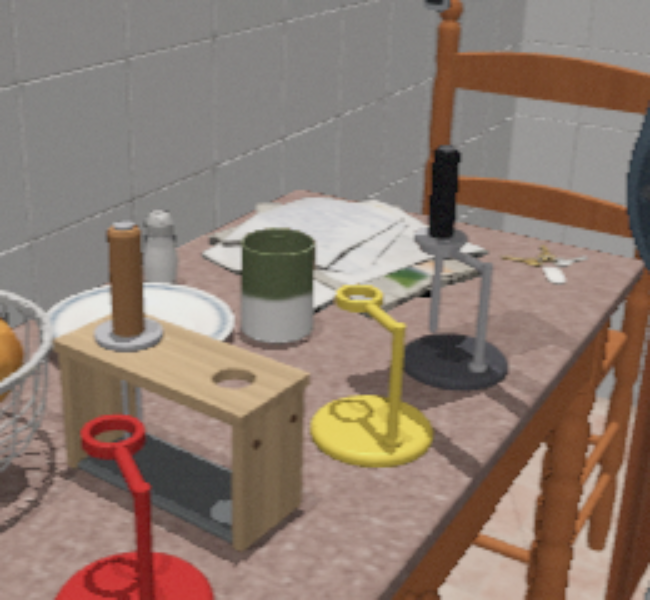

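The steel stands upright in the grey stand, guard on the ring at (441,240). The fork is still in the drainer and the gripper is clear.

```bash
python3 -c "
from cell import manip
print(manip.hand_in())"
```

```text
the job is handed in; nothing more can be done
None
```

The honing steel is standing upright in the grey metal stand with its guard on the ring, the carving fork is still in the drainer, the gripper is clear, and I handed the job in at about 11.5 s; no verdict came back.

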